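# Set up the dressing station beside the mixing glass

### The job

Set out the seasonings for a salad dressing on the right of the green tumbler, leaving the tumbler where it is (right means towards the fridge, behind means further from you). Lift the middle wooden tile straight up out of the dovetailed row, without dragging the two end tiles or the spice jars on them, lay it flat on the counter as a drip coaster directly right of the tumbler, 17 cm from centre to centre, and stand the sauce bottle upright in the middle of it. Stand the salt shaker midway in the gap between the tumbler and the coaster, in line with both, and the pepper mill directly behind the salt with about 3 cm of space between the two.

Things in the scene. Friction and masses are not known exactly. Their poses are not given: they have to be found in the camera images.
- coaster: Middle of a front-to-back row of three oak tiles, loose, 64 mm (its x) x 70 (its y, along the row) x 16 thick, 0.12 kg. Origin: centre of underside, z up. Each y end has a dovetail socket (22 mm wide at the mouth, 33 inside, 13 deep, open above and below) holding an end tile's tail with 2 mm play: it comes free only straight up. Grip it across its plain x sides, 64 mm apart.
- end_near: End tile of the row on the robot's side, loose, 64 mm (its x) x 56 (its y) x 16, with a 12 mm dovetail tail on its -y end. Origin: centre of the underside of the 64 x 56 part, 65 mm from the middle tile's origin. Carries the dark-lidded spice jar; stays where it is.
- end_far: End tile at the far end of the row, the mirror image of the near one (tail on its +y end), 65 mm beyond the middle tile's origin. Carries the green-lidded spice jar; stays where it is.
- herbs: Glass spice jar with a very dark lid, 44 mm across, 105 tall, standing on the near end tile (top 121 mm above the counter); bystander. Origin: centre of its base.
- paprika: Glass spice jar with a green lid, 46 mm across, 106 tall, standing on the far end tile (top 122 mm above the counter); bystander. Origin: centre of its base.
- glass: Mixing glass: pale green see-through ribbed tumbler, 78 mm across at the rim, 66 at the foot, 100 tall, loose, 0.3 kg. Origin: centre of its base. Its own axes lie along the world axes (x away from the robot, y to the left). Overhead: a range hood left of here (y > 0.25, x > 0.47, underside 0.48 up) and wall cupboards (x > 0.6, 0.45 up).
- salt: Salt shaker: glass with grey domed top, round, 44 mm across at 30 mm height, tapering to 34 at 70, 90 tall, about 0.1 kg. Origin: centre of its base, z up. May lean by 0.04 rad when it stands free.
- mill: Pepper mill: turned brown wood, round, base 58 mm across, straight-sided to the touch (no hollow at the waist) up to 122 mm, there 48 across; above it a ball-shaped head, 49 mm across at 138 mm height, with a small button; 170 tall, about 0.18 kg. Grip it by the head. Origin: centre of its base, z up.
- bottle: Sauce bottle with red cap, round, 59 mm across up to 105 mm height, above that it feels like a plain cone (no hollow neck), 40 mm across at 165 mm height, 28 at the top; 204 tall, about 0.3 kg. Tall: grip it near the top. Origin: centre of its base, z up.
There are look-alikes about, which are no part of the job. What is shaped like the salt but red or turquoise is not meant. Leave any purple look-alike of the end_near alone.

How it is judged:
On the way:
1. the middle tile has been raised straight up, clear of its two neighbours (height (world z) of coaster above 0.022 m and x of coaster in the frame of end_near between -0.02 and 0.02 m and y of coaster in the frame of end_near between -0.085 and -0.045 m).
At the end, for the whole second after the job is handed in: From the tumbler's centre: coaster flat, 170 +-18 mm right, 0 +-18 in x; bottle upright on it, centred within 12; salt upright on the counter, 87 +-18 right, 0 +-18 in x; mill upright on the counter behind it, 87 +-25 right, 63 to 99 mm from the salt's centre; all at rest (y of coaster in the frame of glass between -0.188 and -0.152 m and x of coaster in the frame of glass between -0.018 and 0.018 m and height (world z) of each of coaster, salt, mill below 0.004 m and angle between each of coaster, bottle, salt, mill's own z axis and vertical below 0.1 rad and horizontal distance between bottle and coaster below 0.012 m and height (world z) of bottle between 0.012 and 0.021 m and y of salt in the frame of glass between -0.105 and -0.069 m and x of salt in the frame of glass between -0.018 and 0.018 m and y of mill in the frame of glass between -0.112 and -0.062 m and horizontal distance between mill and salt between 0.063 and 0.099 m and x of mill in the frame of glass above 0.05 m and linear speed of each of coaster, bottle, salt, mill below 0.01 m/s); the robot touches nothing.
It fails at once if the green tumbler is pushed more than 12 mm from where it stands (distance of glass from where it was at the start of the episode above 0.012 m).
It fails at once if an end tile is dragged or lifted more than 15 mm (distance of any of end_near, end_far from where it was at the start of the episode above 0.015 m).
It fails at once if a spice jar on an end tile is shifted more than 15 mm or tipped (distance of any of herbs, paprika from where it was at the start of the episode above 0.015 m or angle between any of herbs, paprika's own z axis and vertical above 0.25 rad).
It fails at once if the salt, mill or bottle is knocked over (angle between any of salt, mill, bottle's own z axis and vertical above 0.7 rad).
It also fails if it takes over 112 s, if anything falls off the work surface, if the arm or the gripper's body presses on something with over 40 N, if the wrist force passes 120 N, or if a joint passes its speed limit or range.

### The arm

A 6-joint arm with a two-finger parallel gripper is mounted at the origin on a cart in front of the work surface, level with it; the furniture and walls round the work are solid. World frame = base frame: x ahead of the robot, y to its left, z up, the work surface at z = 0. Lengths are in m, angles in rad, forces in N, time in s.
With the tool pointing down it reaches from about 0.325 to 0.9 m from the base axis. Payload 6.1 kg.
Tool frame: the origin (TCP) lies where the fingers leave the gripper's body, on its centre line; the fingertips stand 70 mm ahead of it and the grasp point (between the pads) lies 51 mm ahead of it; z points along the fingers, y is the line along which they close (so a half turn about z gives the same grasp; the last joint's range is limited). The gripper opens to 87 mm and grips with 3 to 60 N. Pads are 19 mm wide; open, the fingers measure 117 mm over their backs; the gripper's body (75 mm by 190 mm) begins 51 mm behind the grasp point.
Start: joints at [1.123, 0.22, 1.526, -0, 1.395, -0.126], TCP at [0.198, 0.593, 0.292] pointing down, gripper open.
Joint ranges: [-2.98, 2.98], [-0.91, 2.08], [0.09, 2.57], [-1.24, 4.39], [0.2, 2.65], [-2.68, 2.68]. Speed limits (rad/s): [2.57, 2.57, 3.01, 3.14, 3.14, 3.14].

### API

Orientations are given as a rotation vector (axis times angle).
In Python, from workcell import ctrl gives the robot as it stands.
- The arm moves only by the tool nudge_tcp, called after "Call:" as a command line: name --argument value ..., lists and objects as JSON in quotes. Schema: {"type":"object","properties":{"increments":{"type":"array","items":{"type":"array","items":{"type":"array","items":{"type":"number"},"minItems":6,"maxItems":6},"minItems":1,"maxItems":8},"minItems":1,"maxItems":1},"jaw":{"type":"number"},"grip_n":{"type":"number"},"only":{"type":"string"},"quiet":{"type":"boolean"},"lines":{"type":"string"}},"required":["increments"],"additionalProperties":false}. increments is a list that holds a single list of rows (three levels of brackets), with 1 to 8 rows, each of 6 numbers: dx, dy, dz in shares of the most that a row can go, 1 being 50 mm, then a rotation vector rx, ry, rz in normalised numbers (1 is pi/2 rad); each row shifts and turns the commanded pose from where the row before left it, along the tool's axes as they then stand; what a row does not reach is not made up. A row lasts 1/10 s, in which the tool goes at most 0.05 m and 0.15 rad, less where a joint would pass 70% of its speed; a pose out of reach is approached as far as the arm can. jaw is the finger opening in m, set as the call begins (left out keeps the last). The fingers move at their own pace and stop on an object; grip_n is the grip in N (left out, the last holds). Time passes only in rows, so rows that do not move let the fingers close. The tool returns the time, the measured TCP pose, the force, the opening and the grip force at its end. only (a regular expression) keeps the lines of the reply that match it, lines (a string "A,B") keeps lines A to B, and quiet returns only ok. No shift or turn number may pass 1 either way. Input that does not fit is refused with a message, and nothing moves.
- ctrl.get_obs(): the state, without advancing time (a new reading comes with each control period).
- ctrl.grab_frame(name): name is "scene" or "top" or "wrist"; returns (picture, depth): 480x640x3 uint8, red, green, blue; 480x640 float32, m along the optical axis (not along the pixel's ray), 0 where there is no reading.
- ctrl.camera_info(name): a dict with "camera_matrix" (3x3 intrinsics, pixels), "eye" and "attitude" of the camera in the world; the wrist camera has in their place "hand_eye" (4x4, takes a point from camera to tool coordinates, whose origin is the TCP and whose axes are the flange's). Camera axes: x right, y down, z forward; pixel columns grow to the right and rows downward; lengths in m; the calibration is good to about 2 mm. The wrist camera is an equidistant fisheye: a pixel r from the principal point sees the ray r / f radians off the axis. A picture is of the moment at which its call begins: read the wrist's pose just before it. camera_info takes no time and is no camera call.
- ctrl.hand_in(): hands the job in; it is judged then, once.
The state is a dict: "clock": time; "qpos": joint angles; "qd": joint speeds; "tau": joint torques, N m; "eef_pos": TCP position; "orientation": TCP orientation; "contact_force": force on the tool from outside, world axes, zero at the start; "wrist_torque": the same for the moment, N m; "gripper_width": finger opening in m; "grip_force": force on a finger pad.
Only numpy, scipy, OpenCV 4.12 (cv2) and the standard library are available. Lean on these libraries where they do the work, as an engineer would, in place of code of your own. Each camera call takes 0.05 s, during which the arm holds its last target. There are 200 camera calls.

## Working session

There is one attempt and no reset: what is moved stays moved. The work goes in short steps, Python scripts to look and compute and a tool call to move; the robot and the scene stay as the last step left them, time stands still between calls to the robot, and variables do not carry over. Pictures are saved under pics/ and viewed, at most 16 in all, crops included, and the job is handed in when it is done.

```bash
ls; mkdir -p pics; python3 - <<'E'
from workcell import ctrl
import cv2,numpy as np
np.set_printoptions(precision=4,suppress=True)
o=ctrl.get_obs();print(o)
for n in("scene","top"):
    im,d=ctrl.grab_frame(n);cv2.imwrite(f"pics/{n}0.png",im[:,:,::-1]);np.save(f"{n}0.npy",d)
    print(n,ctrl.camera_info(n))
print(ctrl.camera_info("wrist"))
E
```

```text
pics
{'clock': 0.0, 'qpos': array([ 1.1229,  0.2212,  1.5276, -0.    ,  1.3946, -0.1261]), 'qd': array([-0.0006, -0.0002, -0.0006,  0.0009, -0.0003, -0.    ]), 'tau': array([  0.    , -49.4605, -38.7383,   0.07  ,   0.0571,  -0.0002]), 'eef_pos': array([0.1975, 0.5925, 0.2912]), 'orientation': array([-0.5032, -3.1005,  0.0028]), 'contact_force': array([ 0.2483, -0.1717,  0.2337]), 'wrist_torque': array([-0.0374, -0.0074, -0.0015]), 'grip_force': 0.0, 'gripper_width': 0.08681296148954885}
scene {'camera_matrix': array([[583.4309,   0.    , 315.5158],
       [  0.    , 583.4309, 238.9887],
       [  0.    ,   0.    ,   1.    ]]), 'eye': array([-0.2432, -0.9205,  1.0762]), 'attitude': array([-2.2137,  0.9027, -0.3415])}
top {'camera_matrix': array([[511.0901,   0.    , 318.6633],
       [  0.    , 511.0901, 240.4521],
       [  0.    ,   0.    ,   1.    ]]), 'eye': array([ 0.3678, -0.1858,  1.0844]), 'attitude': array([-2.1494,  2.1926, -0.122 ])}
{'camera_matrix': array([[371.6483,   0.    , 317.9887],
       [  0.    , 371.6483, 240.8594],
       [  0.    ,   0.    ,   1.    ]]), 'hand_eye': array([[-0.0006, -0.9667, -0.2558,  0.0707],
       [ 1.    , -0.0004, -0.0007,  0.0004],
       [ 0.0006, -0.2558,  0.9667, -0.0927],
       [ 0.    ,  0.    ,  0.    ,  1.    ]])}
```

View pics/top0.png

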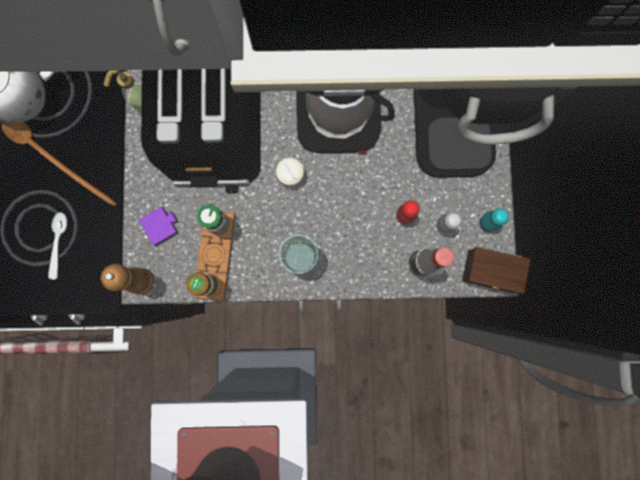

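View pics/scene0.png

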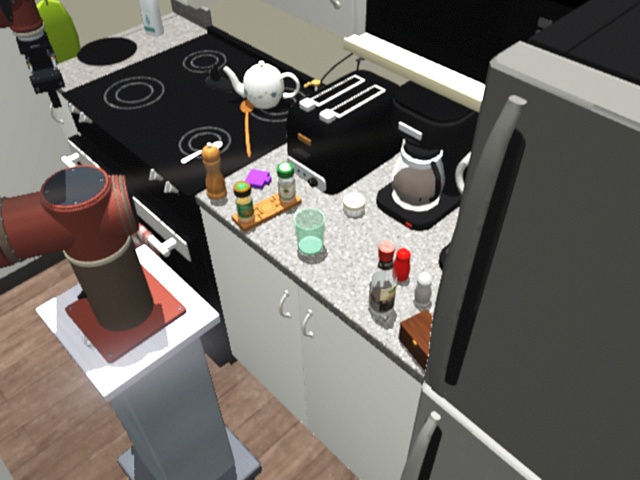

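```bash
cat > h.py <<'E'
from workcell import ctrl
import cv2,numpy as np
from scipy.spatial.transform import Rotation as R
np.set_printoptions(precision=4,suppress=True)
def cloud(n,d):
    c=ctrl.camera_info(n);K=c["camera_matrix"];v,u=np.mgrid[:480,:640]
    p=np.stack([(u-K[0,2])/K[0,0]*d,(v-K[1,2])/K[1,1]*d,d],-1)
    return p@R.from_rotvec(c["attitude"]).as_matrix().T+c["eye"]
def cast(n,u,v,z):
    c=ctrl.camera_info(n);K=c["camera_matrix"]
    r=R.from_rotvec(c["attitude"]).apply([(u-K[0,2])/K[0,0],(v-K[1,2])/K[1,1],1])
    return c["eye"]+r*(z-c["eye"][2])/r[2]
def wcast(u,v,z,pos,rv):
    "fisheye wrist pixel -> world point at height z"
    c=ctrl.camera_info("wrist");K=c["camera_matrix"];T=c["hand_eye"]
    a=np.array([u-K[0,2],v-K[1,2]])/K[0,0];t=np.hypot(*a)
    r=np.r_[a/max(t,1e-9)*np.sin(t),np.cos(t)]
    Q=R.from_rotvec(rv);r=Q.apply(T[:3,:3]@r);e=pos+Q.apply(T[:3,3])
    return e+r*(z-e[2])/r[2]
E
python3 - <<'E'
from h import *
im=cv2.imread("pics/top0.png");d=np.load("top0.npy")
P=cloud("top",d)
print("counter z",np.median(P[230:280,340:390,2]))
# top-most slices around each thing
B={"mill":(95,255,135,292),"herbs":(186,268,220,300),"paprika":(195,202,225,232),"glass":(275,230,325,280),"salt":(440,208,466,238),"bottle":(430,243,458,275),"red":(398,198,422,224),"box":(465,245,532,295),"toaster":(140,70,262,190),"cream":(275,155,306,190)}
for k,(a,b,c,e) in B.items():
    p=P[b:e,a:c].reshape(-1,3);zz=p[:,2];z=np.percentile(zz[zz<.6],99);
    q=p[(zz>z-.012)&(zz<z+.02)]
    print(k,"top",z,"mid",(q[:,:2].max(0)+q[:,:2].min(0))/2,"ext",np.ptp(q[:,:2],0),len(q))
# tile plane
hsv=cv2.cvtColor(im,cv2.COLOR_BGR2HSV)
m=(P[...,2]>.008)&(P[...,2]<.024);m[:,:195]=0;m[:,240:]=0;m[:205]=0;m[302:]=0
n,l,s,c=cv2.connectedComponentsWithStats(m.astype(np.uint8));print(s[1:],c[1:])
print("tile hole centre guess",cast("top",213,255,.016))
cv2.imwrite("pics/crop1.png",cv2.resize(im[195:305,95:255],None,fx=5,fy=5,interpolation=cv2.INTER_CUBIC))
cv2.imwrite("pics/crop2.png",cv2.resize(im[190:300,270:535],None,fx=3,fy=3,interpolation=cv2.INTER_CUBIC))
E
```

```text
counter z -1.8965857495722993e-05
mill top 0.16875510523611095 mid [0.4064 0.1835] ext [0.0288 0.0304] 145
herbs top 0.12483266677794393 mid [0.3915 0.036 ] ext [0.0414 0.042 ] 428
paprika top 0.12545648482972677 mid [0.5205 0.0156] ext [0.0457 0.0456] 457
glass top 0.10172277422490099 mid [ 0.4469 -0.1538] ext [0.0758 0.0738] 251
salt top 0.09157551244217021 mid [ 0.509  -0.4621] ext [0.032 0.032] 203
bottle top 0.2071559846421923 mid [ 0.4277 -0.4094] ext [0.0316 0.0325] 296
red top 0.09092656522049722 mid [ 0.5333 -0.3793] ext [0.0311 0.0325] 209
box top 0.064534974037643 mid [ 0.4091 -0.5555] ext [0.0944 0.1243] 2033
toaster top 0.4719569858303414 mid [ 0.639  -0.1044] ext [0.0227 0.0385] 582
cream top 0.052567705629509145 mid [ 0.6239 -0.138 ] ext [0.0513 0.046 ] 361
[[ 195  212   40   89 1676]] [[215.5973 256.6527]]
tile hole centre guess [0.4538 0.0268 0.016 ]
```

View pics/crop1.png

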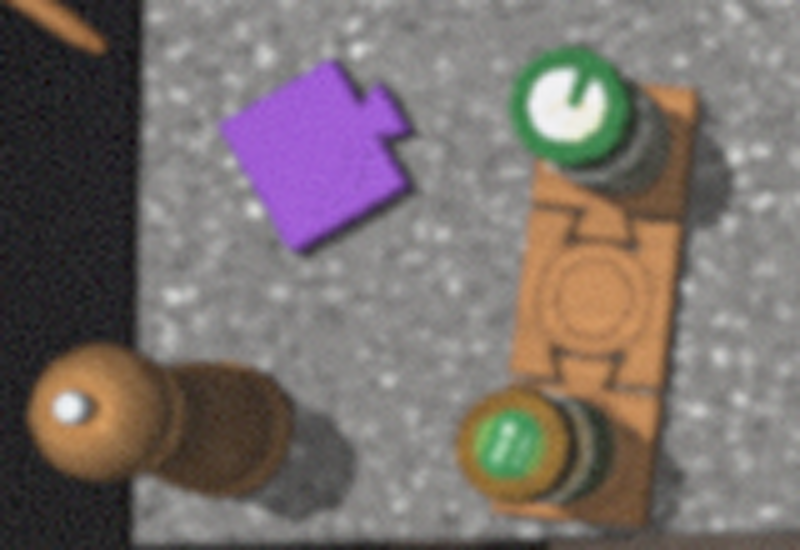

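View pics/crop2.png

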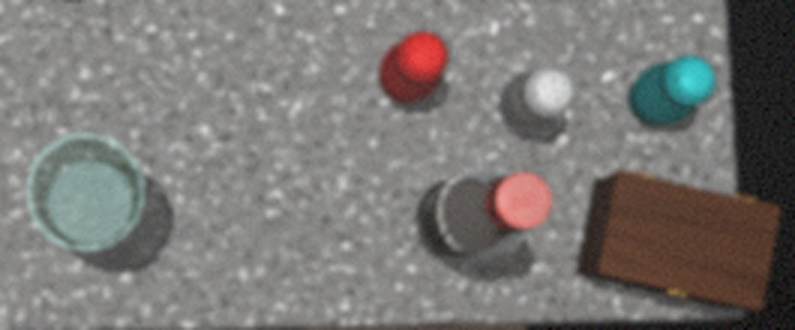

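```bash
python3 - <<'E'
from h import *
im=cv2.imread("pics/top0.png");d=np.load("top0.npy");P=cloud("top",d)
B={"mill":(95,255,135,292,.138,.115),"herbs":(186,268,220,300,.121,.11),"paprika":(195,202,225,232,.122,.11),"glass":(275,230,325,280,.1,.085),"salt":(440,208,466,238,.08,.07),"bottle":(430,243,458,275,.204,.19),"red":(398,198,422,224,.08,.07)}
for k,(a,b,c,e,h,zm) in B.items():
    v,u=np.nonzero((P[b:e,a:c,2]>zm));(x,y),r=cv2.minEnclosingCircle(np.stack([u+a,v+b],1).astype(np.float32))
    print(k,x,y,r,cast("top",x,y,h)[:2])
q=[cast("top",(x+.5)/5-.5+95,(y+.5)/5-.5+195,.016)[:2] for x,y in((530,207),(683,222),(660,390),(512,375))]
print(q,np.mean(q,0),np.degrees(np.arctan2(*((q[0]+q[1]-q[2]-q[3])[::-1]))))
o=ctrl.get_obs();print(R.from_rotvec(o["orientation"]).as_matrix())
E
```

```text
mill 115.63461303710938 270.73077392578125 20.141286849975586 [0.4184 0.182 ]
herbs 198.5157012939453 282.45965576171875 13.687238693237305 [0.3942 0.033 ]
paprika 208.76744079589844 214.18605041503906 14.18722915649414 [0.5233 0.0139]
glass 296.61614990234375 253.83837890625 21.032115936279297 [ 0.4461 -0.1511]
salt 453.23333740234375 223.6999969482422 11.911348342895508 [ 0.5016 -0.4623]
bottle 441.90985107421875 260.6803283691406 13.663945198059082 [ 0.4211 -0.4055]
red 411.7272644042969 208.63636779785156 10.010416984558105 [ 0.5335 -0.381 ]
[array([0.4944, 0.0529]), array([ 0.4868, -0.0113]), array([ 0.4165, -0.0015]), array([0.4239, 0.0601])] [0.4554 0.025 ] -6.876154819260101
[[-0.9487  0.3163 -0.0007]
 [ 0.3163  0.9487 -0.0016]
 [ 0.0002 -0.0017 -1.    ]]
```

```bash
cat >> h.py <<'E'
def plan(x,y,z,yaw_y):
    "turn (tool rotvec) to bring tool y to heading yaw_y (deg, mod 180) pointing down; then shift in turned axes"
    o=ctrl.get_obs();Q=R.from_rotvec(o["orientation"]);best=None
    for a in(yaw_y,yaw_y+180):
        a=np.radians(a);Y=np.array([np.cos(a),np.sin(a),0]);Z=np.array([0,0,-1.]);X=np.cross(Y,Z)
        G=R.from_matrix(np.stack([X,Y,Z],1));t=(Q.inv()*G).as_rotvec()
        if best is None or np.linalg.norm(t)<np.linalg.norm(best[0]): best=(t,G)
    d=np.array([x,y,z])-o["eef_pos"]
    print("turn",best[0],"q6",o["qpos"][5],"shift-after-turn",best[1].inv().apply(d),"now-axes",Q.inv().apply(d),"len",np.linalg.norm(d))
    print("TCP",o["eef_pos"],"F",o["contact_force"],"w",o["gripper_width"],"g",o["grip_force"],"t",o["clock"])
E
python3 - <<'E'
from h import *
plan(.4555,.0255,.28,82)
E
```

```text
turn [-0.0017 -0.0004 -0.1822] q6 -0.12608763408277113 shift-after-turn [-0.3344 -0.5256  0.0113] now-axes [-0.4241 -0.4563  0.012 ] len 0.62307472921395
TCP [0.1975 0.5925 0.2913] F [-0.3544  0.5568 -0.23  ] w 0.08686203981831256 g 0.0 t 0.1
```

Units first: shifts go in shares of 50 mm and turns go in shares of pi/2 rad. So -0.04 m is -0.8, -0.025 m is -0.5, -0.091 rad is -0.0579.

Call:
nudge_tcp --increments '[[[0, 0, 0, 0, 0, -0.0579], [0, 0, 0, 0, 0, -0.0579], [-0.5, -0.8, 0, 0, 0, 0], [-0.5, -0.8, 0, 0, 0, 0], [-0.5, -0.8, 0, 0, 0, 0], [-0.5, -0.8, 0, 0, 0, 0], [-0.5, -0.8, 0, 0, 0, 0], [-0.5, -0.8, 0.08, 0, 0, 0]]]'

```text
clock: 0.9
eef_pos: [0.3131, 0.3327, 0.2884]
orientation: [0.218, 3.133, 0.001]
contact_force: [1.0, -0.0, 0.4]
gripper_width: 0.0871
grip_force: 0.0
```

Call:
nudge_tcp --increments '[[[-0.5, -0.8, 0.08, 0, 0, 0], [-0.5, -0.8, 0.08, 0, 0, 0], [-0.5, -0.8, 0, 0, 0, 0], [-0.5, -0.8, 0, 0, 0, 0], [-0.5, -0.8, 0, 0, 0, 0], [-0.5, -0.8, 0, 0, 0, 0], [-0.68, -0.9, 0, 0, 0, 0], [0, 0, 0, 0, 0, 0]]]'

```text
clock: 1.7
eef_pos: [0.4538, 0.0273, 0.2802]
orientation: [0.229, 3.132, -0.003]
contact_force: [0.2, 1.0, 0.3]
gripper_width: 0.0868
grip_force: 0.0
```

Call:
nudge_tcp --increments '[[[0, 0, 0, 0, 0, 0], [0, 0, 0, 0, 0, 0]]]'

```text
clock: 1.9
eef_pos: [0.4515, 0.0329, 0.2798]
orientation: [-0.219, -3.133, -0.001]
contact_force: [-0.5, 0.9, 0.3]
gripper_width: 0.0871
grip_force: 0.0
```

```bash
python3 - <<'E'
from h import *
plan(.4555,.0255,.28,82)
o=ctrl.get_obs();im,d=ctrl.grab_frame("wrist");np.savez("w1.npz",im=im,d=d,p=o["eef_pos"],r=o["orientation"])
cv2.imwrite("pics/w1.png",im[:,:,::-1])
E
```

```text
turn [ 0.0004 -0.0013  0.0003] q6 -1.5336245940619218 shift-after-turn [-0.005  -0.0068 -0.0002] now-axes [-0.005  -0.0068 -0.0002] len 0.008395744425835521
TCP [0.4515 0.0329 0.2798] F [-0.4616  0.8938  0.3355] w 0.08708009624653845 g 0.0 t 1.9
```

View pics/w1.png

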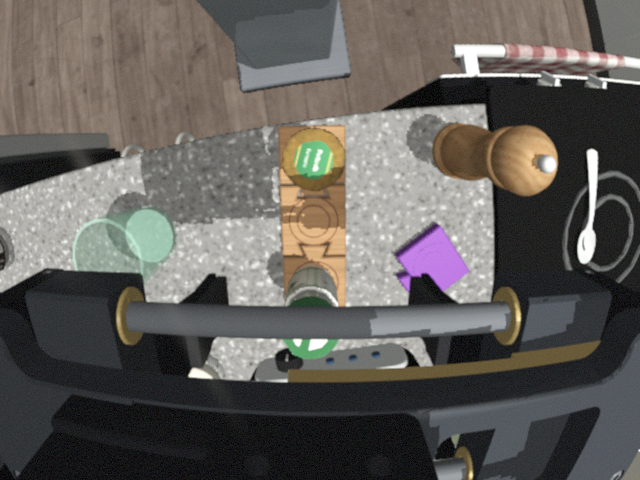

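```bash
python3 - <<'E'
from h import *
z=np.load("w1.npz");im=z["im"];p,r=z["p"],z["r"]
hsv=cv2.cvtColor(im,cv2.COLOR_RGB2HSV);m=((hsv[...,1]>90)&(hsv[...,0]<25)&(hsv[...,2]>50))
L=[];Rr=[]
for v in range(196,250,3):
    u=np.nonzero(m[v,260:370])[0]+260;L.append(wcast(u[0]-.5,v,.016,p,r)[:2]);Rr.append(wcast(u[-1]+.5,v,.016,p,r)[:2])
L=np.array(L);Rr=np.array(Rr)
for S in(L,Rr):
    f=np.polyfit(S[:,0],S[:,1],1);print("yaw",np.degrees(np.arctan(f[0])),"y at x=.4555",np.polyval(f,.4555), "res",np.std(S[:,1]-np.polyval(f,S[:,0])))
print("ring",wcast(313,222,.016,p,r))
print("herbs lid",wcast(312.5,160,.121,p,r),"mill base?",wcast(462,150,.03,p,r),"mill button",wcast(543,162,.17,p,r))
cv2.imwrite("pics/w1c.png",cv2.resize(im[115:275,230:430,::-1],None,fx=4,fy=3.75,interpolation=cv2.INTER_CUBIC))
E
```

```text
yaw -6.8310275597743075 y at x=.4555 -0.0036634944635288227 res 0.0003192248337729845
yaw -6.90294283930607 y at x=.4555 0.05894343645513952 res 0.00021730055296398268
ring [0.4551 0.0279 0.016 ]
herbs lid [0.3912 0.0381 0.121 ] mill base? [0.4011 0.18   0.03  ] mill button [0.4042 0.18   0.17  ]
```

View pics/w1c.png

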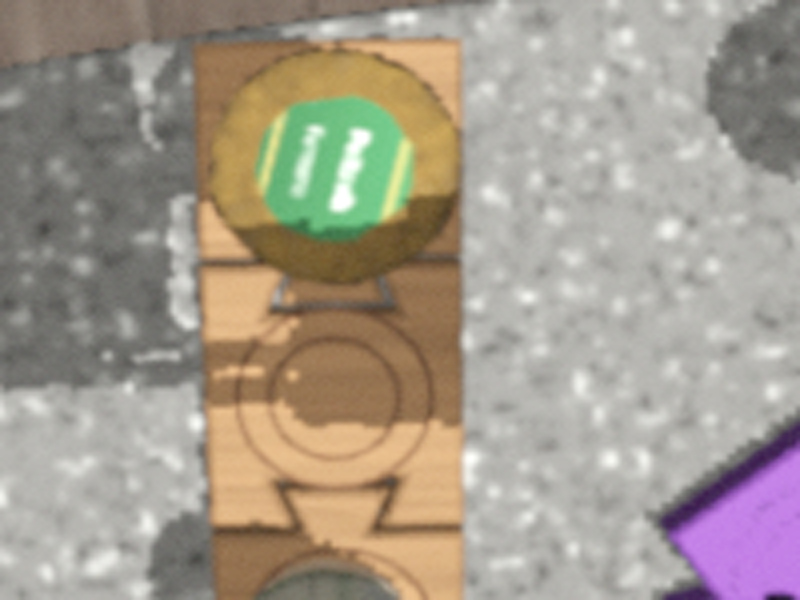

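```bash
python3 - <<'E'
from h import *
plan(.4555,.0275,.18,83.1)
E
```

```text
turn [ 0.0003 -0.001  -0.0179] q6 -1.5338014976167698 shift-after-turn [-0.0047 -0.0052  0.0999] now-axes [-0.0049 -0.0052  0.0999] len 0.10012554612397859
TCP [0.4515 0.0332 0.2799] F [-0.2832 -0.6655 -0.2962] w 0.08697277397191709 g 0.0 t 1.95
```

Converted, 0.034 m is 0.68, 0.033 m is 0.66, -0.018 rad is -0.0115.

Call:
nudge_tcp --increments '[[[-0.1, -0.1, 0, 0, 0, -0.0115], [0, 0, 0.66, 0, 0, 0], [0, 0, 0.66, 0, 0, 0], [0, 0, 0.68, 0, 0, 0], [0, 0, 0, 0, 0, 0], [0, 0, 0, 0, 0, 0], [0, 0, 0, 0, 0, 0]]]' --jaw 0.087

```text
clock: 2.65
eef_pos: [0.4577, 0.0266, 0.1824]
orientation: [0.189, 3.133, -0.0]
contact_force: [1.0, -0.4, -0.3]
gripper_width: 0.0869
grip_force: 0.0
```

```bash
python3 - <<'E'
from h import *
plan(.4555,.0275,.074,83.1)
E
```

```text
turn [ 0.      0.0033 -0.0003] q6 -1.5642423505710583 shift-after-turn [0.0023 0.0006 0.1084] now-axes [0.0027 0.0006 0.1084] len 0.10839292093720897
TCP [0.4577 0.0266 0.1824] F [ 1.0397 -0.3632 -0.3184] w 0.08692929961666057 g 0.0 t 2.65
```

Converted, 0.02 m is 0.4, 0.01 m is 0.2, 0.003 rad is 0.0019.

Call:
nudge_tcp --increments '[[[0.04, 0, 0.2, 0, 0.0019, 0], [0, 0, 0.4, 0, 0, 0], [0, 0, 0.2, 0, 0, 0], [0, 0, 0, 0, 0, 0], [0, 0, 0, 0, 0, 0], [0, 0, 0, 0, 0, 0]]]'

```text
clock: 3.25
eef_pos: [0.455, 0.0266, 0.1411]
orientation: [-0.191, -3.134, -0.0]
contact_force: [-0.3, -0.2, 0.6]
gripper_width: 0.0871
grip_force: 0.0
```

```bash
python3 - <<'E'
from h import *
plan(.4555,.0275,.074,83.1)
E
```

```text
turn [-0.     -0.0016 -0.0013] q6 -1.563932610490791 shift-after-turn [-0.0004  0.0009  0.0671] now-axes [-0.0005  0.0009  0.0671] len 0.06710435992526832
TCP [0.455  0.0266 0.1411] F [-0.3493 -0.2457  0.6475] w 0.08712107831395097 g 0.0 t 3.25
```

Converted, 0.012 m is 0.24, 0.01 m is 0.2.

Call:
nudge_tcp --increments '[[[0, 0.02, 0.2, 0, 0, 0], [0, 0, 0.24, 0, 0, 0], [0, 0, 0.24, 0, 0, 0], [0, 0, 0, 0, 0, 0], [0, 0, 0, 0, 0, 0]]]'

```text
clock: 3.75
eef_pos: [0.4538, 0.0277, 0.1054]
orientation: [-0.191, -3.131, -0.0]
contact_force: [0.3, 0.8, 0.7]
gripper_width: 0.0873
grip_force: 0.0
```

```bash
python3 - <<'E'
from h import *
plan(.4555,.0275,.074,83.1)
E
```

```text
turn [-0.     -0.0049 -0.0014] q6 -1.561675641217993 shift-after-turn [-0.0018 -0.      0.0314] now-axes [-0.0019 -0.      0.0314] len 0.03145659816625522
TCP [0.4538 0.0277 0.1054] F [0.2847 0.7888 0.7369] w 0.08732989836638165 g 0.0 t 3.75
```

Converted, 0.011 m is 0.22, 0.01 m is 0.2, -0.005 rad is -0.0032.

Call:
nudge_tcp --increments '[[[-0.04, 0, 0.2, 0, -0.0032, 0], [0, 0, 0.2, 0, 0, 0], [0, 0, 0.22, 0, 0, 0], [0, 0, 0, 0, 0, 0], [0, 0, 0, 0, 0, 0]]]'

```text
clock: 4.25
eef_pos: [0.4559, 0.0275, 0.0746]
orientation: [0.191, 3.135, -0.0]
contact_force: [0.4, 0.4, -0.2]
gripper_width: 0.087
grip_force: 0.0
```

```bash
python3 - <<'E'
from h import *
plan(.4555,.0275,.074,83.1)
E
```

```text
turn [-0.      0.0005 -0.0014] q6 -1.561668383255378 shift-after-turn [ 0.0004 -0.      0.0006] now-axes [ 0.0004 -0.      0.0006] len 0.0007290984293954799
TCP [0.4559 0.0275 0.0746] F [ 0.3502  0.3618 -0.181 ] w 0.0869708568215952 g 0.0 t 4.25
```

Call:
nudge_tcp --increments '[[[0, 0, 0, 0, 0, 0], [0, 0, 0, 0, 0, 0], [0, 0, 0, 0, 0, 0], [0, 0, 0, 0, 0, 0], [0, 0, 0, 0, 0, 0], [0, 0, 0, 0, 0, 0]]]' --jaw 0.04 --grip_n 30

```text
clock: 4.85
eef_pos: [0.4566, 0.0274, 0.0756]
orientation: [0.191, 3.133, -0.0]
contact_force: [-0.3, 0.0, 2.7]
gripper_width: 0.0636
grip_force: 30.0
```

Converted, -0.007 m is -0.14, -0.005 m is -0.1.

Call:
nudge_tcp --increments '[[[0, 0, -0.1, 0, 0, 0], [0, 0, -0.14, 0, 0, 0], [0, 0, -0.14, 0, 0, 0], [0, 0, -0.14, 0, 0, 0], [0, 0, -0.14, 0, 0, 0], [0, 0, 0, 0, 0, 0], [0, 0, 0, 0, 0, 0]]]'

```text
clock: 5.55
eef_pos: [0.4564, 0.0274, 0.1085]
orientation: [0.191, 3.133, -0.0]
contact_force: [-0.2, -0.1, -0.8]
gripper_width: 0.0638
grip_force: 30.0
```

```bash
python3 - <<'E'
from h import *
plan(.4555,.0275,.29,83.1)
im,d=ctrl.grab_frame("scene");cv2.imwrite("pics/s2.png",cv2.resize(im[140:270,180:400,::-1],None,fx=3.5,fy=3.5))
E
```

```text
turn [ 0.      0.0027 -0.0014] q6 -1.5616659322627762 shift-after-turn [ 0.0009 -0.0001 -0.1815] now-axes [ 0.0004 -0.0001 -0.1815] len 0.18147086097076365
TCP [0.4564 0.0274 0.1085] F [-0.2172 -0.124  -0.7972] w 0.06383607396861338 g 29.999772012233734 t 5.55
```

View pics/s2.png

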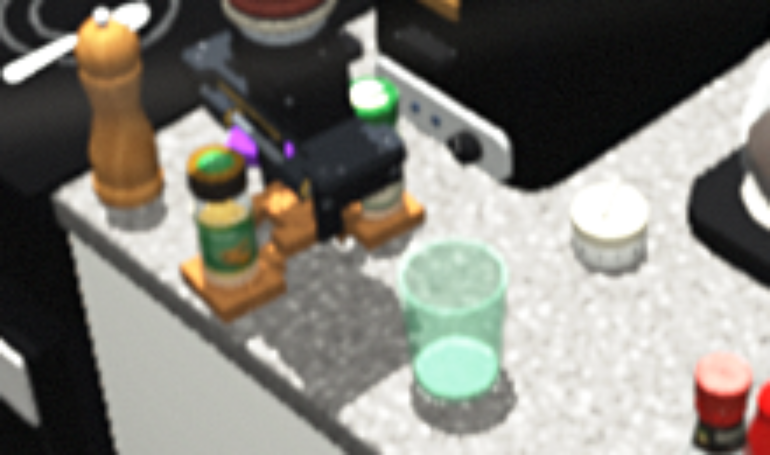

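Converted, -0.045 m is -0.9, -0.04 m is -0.8.

Call:
nudge_tcp --increments '[[[0, 0, -0.6, 0, 0, 0], [0, 0, -0.9, 0, 0, 0], [0, 0, -0.9, 0, 0, 0], [0, 0, -0.8, 0, 0, 0], [0, 0, 0, 0, 0, 0]]]'

```text
clock: 6.1
eef_pos: [0.459, 0.0272, 0.2745]
orientation: [0.19, 3.123, -0.001]
contact_force: [-0.1, -0.1, -0.9]
gripper_width: 0.0633
grip_force: 30.0
```

```bash
python3 - <<'E'
from h import *
z=np.load("w1.npz");p,r=z["p"],z["r"]
print("wrist rim",wcast(107,258,.1,p,r),"base",wcast(148,236,.004,p,r))
print("top rim",cast("top",298.8,253.8,.1),"base",cast("top",299.2,256.5,.006))
print("bottle cap top",cast("top",270+522/3-.3,190+200/3-.3,.204),"base",cast("top",270+472/3-.3,190+215/3-.3,.09))
print("salt top",cast("top",270+548/3-.3,190+91/3-.3,.087),cast("top",270+537/3,190+103/3,.045))
print("red base",cast("top",411.5,211,.08))
plan(.4469,-.324,.26,12)
E
```

```text
wrist rim [ 0.4426 -0.1496  0.1   ] base [ 0.4463 -0.1547  0.004 ]
top rim [ 0.4461 -0.1553  0.1   ] base [ 0.4479 -0.1532  0.006 ]
bottle cap top [ 0.4285 -0.4089  0.204 ] base [ 0.4272 -0.4048  0.09  ]
salt top [ 0.508 -0.459  0.087] [ 0.5051 -0.4632  0.045 ]
red base [ 0.5287 -0.3803  0.08  ]
turn [0.0081 0.0112 1.2397] q6 -1.5616820133800466 shift-after-turn [-0.341  -0.0848  0.0145] now-axes [-0.0305 -0.3501  0.0148] len 0.3517083133503186
TCP [0.459  0.0272 0.2745] F [-0.1223 -0.0701 -0.927 ] w 0.0633325005524361 g 29.999795258045197 t 6.1
```

Converted, -0.043 m is -0.86, -0.003 m is -0.06.

Call:
nudge_tcp --increments '[[[-0.06, -0.86, 0, 0, 0, 0], [-0.06, -0.86, 0, 0, 0, 0], [-0.06, -0.86, 0, 0, 0, 0], [-0.06, -0.86, 0, 0, 0, 0], [-0.06, -0.86, 0, 0, 0, 0], [-0.06, -0.86, 0, 0, 0, 0], [-0.06, -0.86, 0, 0, 0, 0], [-0.06, -0.86, 0, 0, 0, 0]]]'

```text
clock: 6.9
eef_pos: [0.4371, -0.3182, 0.2666]
orientation: [0.192, 3.135, 0.002]
contact_force: [0.6, -0.3, -0.8]
gripper_width: 0.0639
grip_force: 30.0
```

Call:
nudge_tcp --increments '[[[0, 0, 0, 0, 0, 0.0891], [0, 0, 0, 0, 0, 0.0891], [0, 0, 0, 0, 0, 0.0891], [0, 0, 0, 0, 0, 0.0891], [0, 0, 0, 0, 0, 0.0891], [0, 0, 0, 0, 0, 0.0891], [0, 0, 0, 0, 0, 0.0891], [0, 0, 0, 0, 0, 0.0891]]]'

```text
clock: 7.7
eef_pos: [0.4375, -0.3164, 0.2664]
orientation: [-1.835, -2.549, -0.002]
contact_force: [0.1, 0.1, -0.8]
gripper_width: 0.0634
grip_force: 30.0
```

Call:
nudge_tcp --increments '[[[0, 0, 0, 0, 0, 0.0764], [0, 0, 0, 0, 0, 0], [0, 0, 0, 0, 0, 0], [0, 0, 0, 0, 0, 0]]]'

```text
clock: 8.1
eef_pos: [0.4378, -0.3167, 0.2677]
orientation: [1.974, 2.443, 0.002]
contact_force: [0.4, -0.3, -1.0]
gripper_width: 0.0634
grip_force: 30.0
```

```bash
python3 - <<'E'
from h import *
plan(.447,-.322,.15,12)
E
```

```text
turn [ 0.0013 -0.0001  0.0019] q6 -0.9844999666541673 shift-after-turn [-0.0071  0.0079  0.1177] now-axes [-0.0071  0.0077  0.1177] len 0.1181339785515359
TCP [ 0.4378 -0.3167  0.2677] F [ 0.3622 -0.3196 -1.0389] w 0.06337639473196151 g 29.99971479177475 t 8.1
```

Converted, 0.034 m is 0.68, 0.03 m is 0.6.

Call:
nudge_tcp --increments '[[[-0.14, 0.16, 0.4, 0, 0, 0], [0, 0, 0.6, 0, 0, 0], [0, 0, 0.68, 0, 0, 0], [0, 0, 0.68, 0, 0, 0], [0, 0, 0, 0, 0, 0], [0, 0, 0, 0, 0, 0]]]'

```text
clock: 8.7
eef_pos: [0.4473, -0.3219, 0.1503]
orientation: [1.976, 2.442, 0.002]
contact_force: [1.7, -0.2, -1.3]
gripper_width: 0.0635
grip_force: 30.0
```

```bash
python3 - <<'E'
from h import *
plan(.447,-.322,.077,12)
E
```

```text
turn [ 0.001  -0.0006  0.0005] q6 -0.9780081945163845 shift-after-turn [-0.     -0.0003  0.0733] now-axes [-0.0001 -0.0004  0.0733] len 0.07326720300848534
TCP [ 0.4473 -0.3219  0.1503] F [ 1.6691 -0.1719 -1.2801] w 0.06346358177307608 g 29.9998077750206 t 8.7
```

Converted, 0.02 m is 0.4, 0.01 m is 0.2.

Call:
nudge_tcp --increments '[[[0, 0, 0.4, 0, 0, 0], [0, 0, 0.4, 0, 0, 0], [0, 0, 0.4, 0, 0, 0], [0, 0, 0.2, 0, 0, 0], [0, 0, 0, 0, 0, 0], [0, 0, 0, 0, 0, 0]]]'

```text
clock: 9.3
eef_pos: [0.4485, -0.3229, 0.082]
orientation: [1.975, 2.438, 0.001]
contact_force: [0.3, 0.3, -0.5]
gripper_width: 0.0638
grip_force: 30.0
```

```bash
python3 - <<'E'
from h import *
plan(.447,-.322,.076,12)
E
```

```text
turn [ 0.0032  0.0026 -0.0001] q6 -0.9773788551212075 shift-after-turn [ 0.0012 -0.0013  0.006 ] now-axes [ 0.0012 -0.0013  0.0059] len 0.006204125128732682
TCP [ 0.4485 -0.3229  0.082 ] F [ 0.2988  0.3014 -0.5411] w 0.06379558587817327 g 29.999688863754272 t 9.3
```

Converted, 0.003 m is 0.06, -0.001 m is -0.02, 0.003 rad is 0.0019.

Call:
nudge_tcp --increments '[[[0.02, -0.02, 0.06, 0.0019, 0.0013, 0], [0, 0, 0.06, 0, 0, 0], [0, 0, 0, 0, 0, 0], [0, 0, 0, 0, 0, 0]]]'

```text
clock: 9.7
eef_pos: [0.4471, -0.3219, 0.0755]
orientation: [1.977, 2.441, -0.0]
contact_force: [-2.0, 1.4, 6.3]
gripper_width: 0.0632
grip_force: 30.0
```

Call:
nudge_tcp --increments '[[[0, 0, 0, 0, 0, 0], [0, 0, 0, 0, 0, 0], [0, 0, 0, 0, 0, 0]]]' --jaw 0.08

```text
clock: 10.0
eef_pos: [0.4464, -0.3212, 0.0742]
orientation: [-1.976, -2.44, 0.0]
contact_force: [-0.3, 0.6, -0.2]
gripper_width: 0.0767
grip_force: 0.0
```

```bash
python3 - <<'E'
from h import *
plan(.447,-.322,.076,12)
E
```

```text
turn [-0.0012 -0.0015 -0.0004] q6 -0.9760370985524074 shift-after-turn [-0.0009  0.0005 -0.0018] now-axes [-0.0009  0.0005 -0.0018] len 0.0020902347602912924
TCP [ 0.4464 -0.3212  0.0742] F [-0.312   0.6015 -0.2389] w 0.07673903108330324 g 0.0 t 10.0
```

Converted, -0.045 m is -0.9, -0.04 m is -0.8.

Call:
nudge_tcp --increments '[[[0, 0, -0.4, 0, 0, 0], [0, 0, -0.8, 0, 0, 0], [0, 0, -0.9, 0, 0, 0], [0, 0, -0.9, 0, 0, 0], [0, 0, -0.9, 0, 0, 0], [0, 0, -0.6, 0, 0, 0], [0, 0, 0, 0, 0, 0], [0, 0, 0, 0, 0, 0]]]' --jaw 0.085

```text
clock: 10.8
eef_pos: [0.4469, -0.3217, 0.2997]
orientation: [-1.977, -2.441, 0.0]
contact_force: [-0.4, 0.2, -0.8]
gripper_width: 0.0852
grip_force: 0.0
```

```bash
python3 - <<'E'
from h import *
plan(.428,-.4075,.30,12)
o=ctrl.get_obs();im,d=ctrl.grab_frame("wrist");np.savez("w2.npz",im=im,d=d,p=o["eef_pos"],r=o["orientation"])
cv2.imwrite("pics/w2.png",im[:,:,::-1])
E
```

```text
turn [-0.0003 -0.0002 -0.0004] q6 -0.9760455958160821 shift-after-turn [-0.08   -0.0363 -0.0003] now-axes [-0.08   -0.0363 -0.0003] len 0.08786009706878917
TCP [ 0.4469 -0.3217  0.2997] F [-0.4128  0.235  -0.8444] w 0.08518972419431702 g 0.0 t 10.8
```

View pics/w2.png

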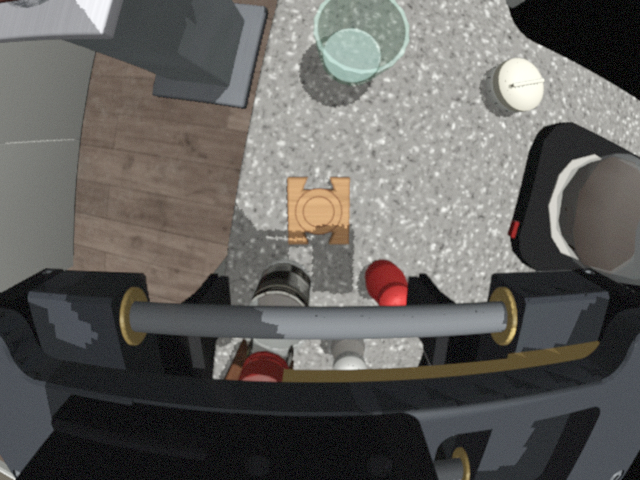

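Converted, -0.02 m is -0.4, -0.009 m is -0.18.

```bash
python3 - <<'E'
from h import *
z=np.load("w2.npz");im=z["im"];p,r=z["p"],z["r"]
hsv=cv2.cvtColor(im,cv2.COLOR_RGB2HSV);m=((hsv[...,1]>90)&(hsv[...,0]<25)&(hsv[...,2]>50)).astype(np.uint8);m[:170]=0;m[255:]=0;m[:,:270]=0;m[:,365:]=0
rc=cv2.minAreaRect(cv2.findNonZero(m));print(rc);b=np.array([wcast(u,v,.016,p,r)[:2] for u,v in cv2.boxPoints(rc)]);print(b.mean(0),"ring",wcast(319,210.5,.016,p,r))
print("glass rim",wcast(361,32,.1,p,r),"base",wcast(352,55,.004,p,r))
E
```

```text
((318.0, 210.0), (66.0, 62.0), 90.0)
[ 0.4454 -0.3188] ring [ 0.4464 -0.3186  0.016 ]
glass rim [ 0.4455 -0.1557  0.1   ] base [ 0.446  -0.1516  0.004 ]
```

Call:
nudge_tcp --increments '[[[-0.4, -0.18, 0, 0, 0, 0], [-0.4, -0.18, 0, 0, 0, 0], [-0.4, -0.18, 0, 0, 0, 0], [-0.4, -0.18, 0, 0, 0, 0], [0, 0, 0, 0, 0, 0], [0, 0, 0, 0, 0, 0], [0, 0, 0, 0, 0, 0]]]'

```text
clock: 11.55
eef_pos: [0.4281, -0.4066, 0.2984]
orientation: [-1.975, -2.439, -0.001]
contact_force: [-1.2, -0.6, 0.1]
gripper_width: 0.0849
grip_force: 0.0
```

```bash
python3 - <<'E'
from h import *
plan(.428,-.408,.219,12)
E
```

```text
turn [-0.0015 -0.0029 -0.0002] q6 -1.1023256269304127 shift-after-turn [-0.0013 -0.0004  0.0794] now-axes [-0.0015 -0.0003  0.0794] len 0.07945328075901756
TCP [ 0.4281 -0.4066  0.2984] F [-1.2047 -0.5942  0.134 ] w 0.08492428319194502 g 0.0 t 11.55
```

Converted, 0.03 m is 0.6, 0.02 m is 0.4, -0.003 rad is -0.0019.

Call:
nudge_tcp --increments '[[[-0.02, 0, 0.4, -0.0006, -0.0019, 0], [0, 0, 0.6, 0, 0, 0], [0, 0, 0.6, 0, 0, 0], [0, 0, 0, 0, 0, 0], [0, 0, 0, 0, 0, 0]]]'

```text
clock: 12.05
eef_pos: [0.4285, -0.4076, 0.2193]
orientation: [1.977, 2.442, -0.001]
contact_force: [-0.4, -0.5, -0.2]
gripper_width: 0.085
grip_force: 0.0
```

Call:
nudge_tcp --increments '[[[0, 0, 0, 0, 0, 0], [0, 0, 0, 0, 0, 0], [0, 0, 0, 0, 0, 0], [0, 0, 0, 0, 0, 0], [0, 0, 0, 0, 0, 0], [0, 0, 0, 0, 0, 0], [0, 0, 0, 0, 0, 0]]]' --jaw 0.02 --grip_n 25

```text
clock: 12.75
eef_pos: [0.4281, -0.4084, 0.2192]
orientation: [1.977, 2.44, -0.002]
contact_force: [-0.9, -1.4, 0.9]
gripper_width: 0.0421
grip_force: 24.8
```

```bash
python3 - <<'E'
from h import *
plan(.428,-.408,.30,12)
E
```

```text
turn [-0.0007  0.0016 -0.0004] q6 -1.103052754967589 shift-after-turn [ 0.0004 -0.     -0.0808] now-axes [ 0.0003 -0.0001 -0.0808] len 0.08078586411516218
TCP [ 0.4281 -0.4084  0.2192] F [-0.9367 -1.3513  0.9451] w 0.042111770849527976 g 24.766684309579432 t 12.75
```

Converted, -0.02 m is -0.4, -0.01 m is -0.2.

Call:
nudge_tcp --increments '[[[0, 0, -0.2, 0, 0, 0], [0, 0, -0.4, 0, 0, 0], [0, 0, -0.4, 0, 0, 0], [0, 0, -0.2, 0, 0, 0], [0, 0, 0, 0, 0, 0], [0, 0, 0, 0, 0, 0]]]'

```text
clock: 13.35
eef_pos: [0.4282, -0.408, 0.2785]
orientation: [1.977, 2.441, -0.001]
contact_force: [0.3, -0.7, -3.7]
gripper_width: 0.0419
grip_force: 24.4
```

```bash
python3 - <<'E'
from h import *
plan(.446,-.3195,.275,12)
E
```

```text
turn [-0.0004  0.0008 -0.0004] q6 -1.103075011274997 shift-after-turn [0.0828 0.0358 0.0035] now-axes [0.0828 0.0358 0.0035] len 0.09031479278080878
TCP [ 0.4282 -0.408   0.2785] F [ 0.2739 -0.6833 -3.6844] w 0.041941159563305304 g 24.407889805734158 t 13.35
```

Converted, 0.02 m is 0.4, 0.014 m is 0.28.

Call:
nudge_tcp --increments '[[[0.28, 0.12, 0, 0, 0, 0], [0.4, 0.18, 0, 0, 0, 0], [0.4, 0.18, 0, 0, 0, 0], [0.4, 0.18, 0, 0, 0, 0], [0.18, 0.06, 0, 0, 0, 0], [0, 0, 0, 0, 0, 0], [0, 0, 0, 0, 0, 0], [0, 0, 0, 0, 0, 0]]]'

```text
clock: 14.15
eef_pos: [0.4462, -0.3204, 0.279]
orientation: [1.977, 2.439, -0.003]
contact_force: [0.3, 0.1, -3.6]
gripper_width: 0.0417
grip_force: 24.4
```

```bash
python3 - <<'E'
from h import *
plan(.446,-.3195,.236,12)
o=ctrl.get_obs();im,d=ctrl.grab_frame("wrist");np.savez("w3.npz",im=im,d=d,p=o["eef_pos"],r=o["orientation"])
cv2.imwrite("pics/w3.png",cv2.resize(im[130:300,200:440,::-1],None,fx=3,fy=3))
E
```

```text
turn [-0.0003  0.0023 -0.001 ] q6 -0.9736517568778174 shift-after-turn [0.0009 0.     0.043 ] now-axes [0.001 0.    0.043] len 0.043057424457694664
TCP [ 0.4462 -0.3204  0.279 ] F [ 0.3138  0.0791 -3.6279] w 0.04165319745642182 g 24.412981410278007 t 14.15
```

View pics/w3.png

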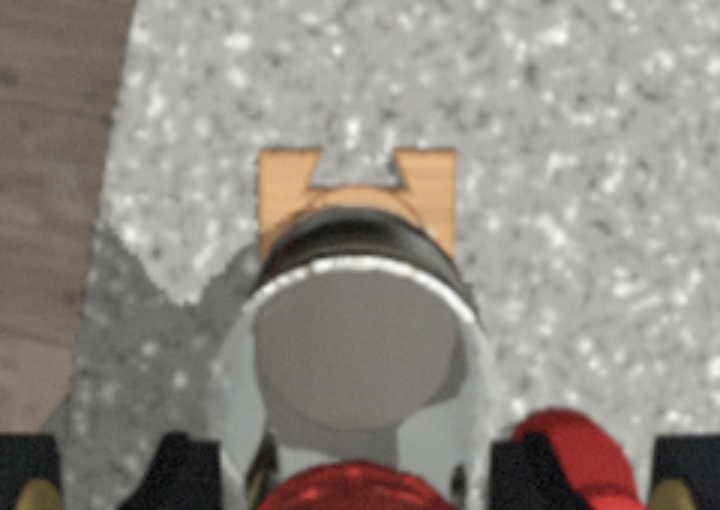

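Converted, 0.015 m is 0.3, 0.01 m is 0.2, 0.002 rad is 0.0013.

```bash
python3 - <<'E'
from h import *
z=np.load("w3.npz");im=z["im"];p,r=z["p"],z["r"]
c=wcast(200+355/3-.3,130+206/3-.3,.06,p,r);print("front",c,"centre at",c[1]-.0295)
E
```

```text
front [ 0.4403 -0.2965  0.06  ] centre at -0.3259561408113588
```

Call:
nudge_tcp --increments '[[[0.02, 0, 0.3, 0, 0.0013, 0], [0, 0, 0.3, 0, 0, 0], [0, 0, 0.2, 0, 0, 0], [0, 0, 0, 0, 0, 0], [0, 0, 0, 0, 0, 0]]]'

```text
clock: 14.7
eef_pos: [0.4459, -0.3185, 0.2384]
orientation: [-1.977, -2.44, -0.0]
contact_force: [0.2, 0.2, -2.6]
gripper_width: 0.0419
grip_force: 24.4
```

```bash
python3 - <<'E'
from h import *
plan(.446,-.3195,.235,12)
E
```

```text
turn [-0.0008 -0.0012 -0.0005] q6 -0.9731788572651316 shift-after-turn [-0.001  -0.0001  0.0034] now-axes [-0.001  -0.0001  0.0034] len 0.003562064367797347
TCP [ 0.4459 -0.3185  0.2384] F [ 0.1673  0.1626 -2.5506] w 0.04194515057247522 g 24.415928225498646 t 14.7
```

Converted, 0.002 m is 0.04.

Call:
nudge_tcp --increments '[[[0, 0, 0.04, 0, 0, 0], [0, 0, 0.04, 0, 0, 0], [0, 0, 0, 0, 0, 0], [0, 0, 0, 0, 0, 0]]]'

```text
clock: 15.1
eef_pos: [0.4462, -0.3187, 0.2353]
orientation: [1.978, 2.441, 0.0]
contact_force: [0.7, -0.4, -3.1]
gripper_width: 0.042
grip_force: 24.5
```

Call:
nudge_tcp --increments '[[[0, 0, 0, 0, 0, 0], [0, 0, 0, 0, 0, 0], [0, 0, 0, 0, 0, 0], [0, 0, 0, 0, 0, 0]]]' --jaw 0.08

```text
clock: 15.5
eef_pos: [0.4463, -0.3188, 0.2355]
orientation: [1.977, 2.441, 0.0]
contact_force: [0.9, 1.1, 0.7]
gripper_width: 0.0662
grip_force: 0.0
```

Call:
nudge_tcp --increments '[[[0, 0, -0.4, 0, 0, 0], [0, 0, -0.8, 0, 0, 0], [0, 0, -0.8, 0, 0, 0], [0, 0, -0.6, 0, 0, 0], [0, 0, 0, 0, 0, 0], [0, 0, 0, 0, 0, 0]]]'

```text
clock: 16.1
eef_pos: [0.4463, -0.3189, 0.3658]
orientation: [1.977, 2.44, -0.0]
contact_force: [0.5, -0.1, -0.6]
gripper_width: 0.08
grip_force: 0.0
```

```bash
python3 - <<'E'
from h import *
plan(.507,-.461,.3,12)
E
```

```text
turn [ 0.001   0.0013 -0.0005] q6 -0.9731728477576576 shift-after-turn [-0.1516  0.0298  0.0658] now-axes [-0.1515  0.0298  0.0661] len 0.16798067912653955
TCP [ 0.4463 -0.3189  0.3658] F [ 0.4808 -0.0692 -0.5517] w 0.07999188043966489 g 0.0 t 16.1
```

```bash
python3 - <<'E'
from h import *
P=cloud("top",np.load("top0.npy"))
for y0 in np.arange(-.60,-.34,.03):
    s=(P[...,1]>y0)&(P[...,1]<y0+.03)&(P[...,0]>.56)&(P[...,0]<.8)
    q=P[s];print(round(y0,2),"minx z>.09:",q[q[:,2]>.1][:,0].min() if (q[:,2]>.1).any() else None,"z>.03",q[q[:,2]>.03][:,0].min() if (q[:,2]>.03).any() else None)
b=P[205:232,480:515].reshape(-1,3);b=b[(b[:,2]>.07)&(b[:,2]<.12)];print("turq",b.mean(0))
im,d=ctrl.grab_frame("top");cv2.imwrite("pics/t2.png",cv2.resize(im[100:310,260:540,::-1],None,fx=2.5,fy=2.5,interpolation=cv2.INTER_CUBIC))
E
```

```text
-0.6 minx z>.09: 0.6275007034978481 z>.03 0.6275007034978481
-0.57 minx z>.09: 0.6182131067444188 z>.03 0.6142948603086809
-0.54 minx z>.09: 0.614260187069405 z>.03 0.6101900987994786
-0.51 minx z>.09: 0.6133512248364598 z>.03 0.6109578266755746
-0.48 minx z>.09: 0.6134784379096581 z>.03 0.6116974963643573
-0.45 minx z>.09: 0.6171113836011989 z>.03 0.6144326646290718
-0.42 minx z>.09: 0.627506452735725 z>.03 0.627506452735725
-0.39 minx z>.09: 0.6275927278899328 z>.03 0.6275927278899328
-0.36 minx z>.09: 0.6277079595781507 z>.03 0.6277079595781507
turq [ 0.5136 -0.5528  0.0838]
```

View pics/t2.png

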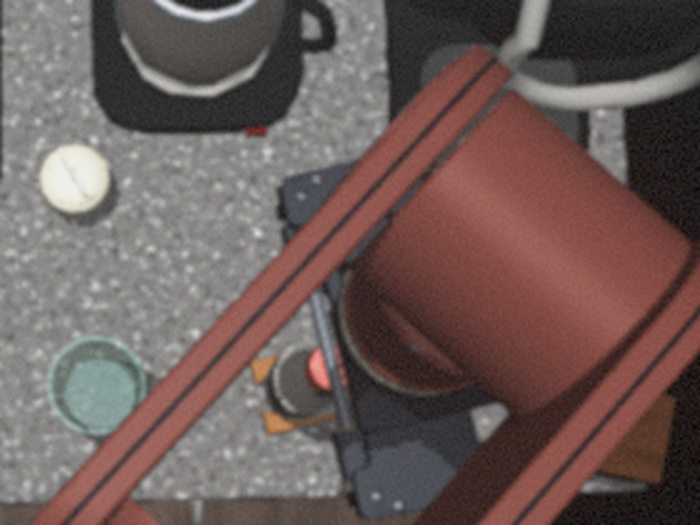

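Units first: shifts go in shares of 50 mm and turns go in shares of pi/2 rad. So -0.04 m is -0.8, -0.03 m is -0.6, -0.14 rad is -0.0891.

Call:
nudge_tcp --increments '[[[-0.6, 0.12, 0, 0, 0, 0], [-0.8, 0.16, 0, 0, 0, 0], [-0.8, 0.16, 0, 0, 0, 0], [-0.8, 0.16, 0.2, 0, 0, 0], [0, 0, 0.4, 0, 0, -0.0891], [0, 0, 0.6, 0, 0, -0.0891], [0, 0, 0.4, 0, 0, -0.0891], [0, 0, 0.4, 0, 0, -0.0891]]]' --jaw 0.07

```text
clock: 16.95
eef_pos: [0.5056, -0.4582, 0.2606]
orientation: [-1.216, -2.891, -0.004]
contact_force: [0.2, 0.4, 0.8]
gripper_width: 0.0698
grip_force: 0.0
```

Call:
nudge_tcp --increments '[[[0, 0, 0.4, 0, 0, -0.0108], [0, 0, 0, 0, 0, 0], [0, 0, 0, 0, 0, 0], [0, 0, 0, 0, 0, 0]]]'

```text
clock: 17.35
eef_pos: [0.5068, -0.4594, 0.2459]
orientation: [1.202, 2.902, -0.0]
contact_force: [-0.4, -0.3, -0.2]
gripper_width: 0.07
grip_force: 0.0
```

```bash
python3 - <<'E'
from h import *
plan(.507,-.4615,.102,45)
o=ctrl.get_obs();im,d=ctrl.grab_frame("wrist");np.savez("w4.npz",im=im,d=d,p=o["eef_pos"],r=o["orientation"])
cv2.imwrite("pics/w4.png",im[:,:,::-1])
E
```

```text
turn [0.     0.0006 0.    ] q6 -1.6369751596893842 shift-after-turn [-0.0016 -0.0013  0.1439] now-axes [-0.0015 -0.0013  0.1439] len 0.14386908625844522
TCP [ 0.5068 -0.4594  0.2459] F [-0.4357 -0.3384 -0.1652] w 0.06999471192278058 g 0.0 t 17.35
```

View pics/w4.png

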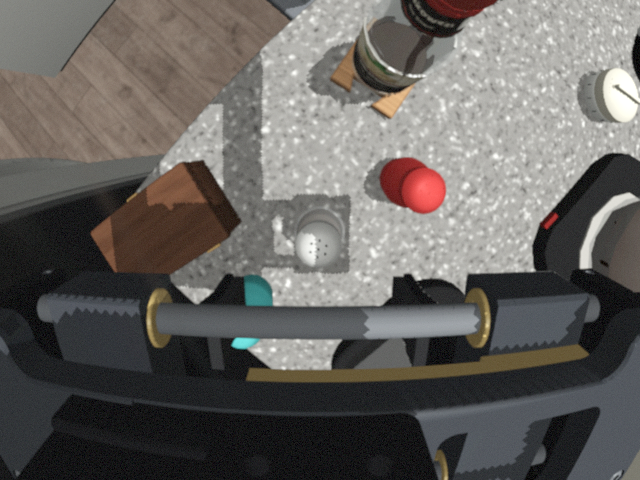

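Converted, 0.04 m is 0.8, 0.03 m is 0.6.

```bash
python3 - <<'E'
from h import *
z=np.load("w4.npz");p,r=z["p"],z["r"]
print(wcast(317,243,.085,p,r),wcast(321,217,.03,p,r))
E
```

```text
[ 0.5048 -0.4587  0.085 ] [ 0.5015 -0.4509  0.03  ]
```

Call:
nudge_tcp --increments '[[[-0.02, -0.02, 0.6, 0, 0, 0], [0, 0, 0.8, 0, 0, 0], [0, 0, 0.8, 0, 0, 0], [0, 0, 0.3, 0, 0, 0], [0, 0, 0, 0, 0, 0], [0, 0, 0, 0, 0, 0]]]'

```text
clock: 18.0
eef_pos: [0.5074, -0.4615, 0.1222]
orientation: [1.201, 2.901, -0.002]
contact_force: [-0.2, 0.1, 1.0]
gripper_width: 0.0699
grip_force: 0.0
```

```bash
python3 - <<'E'
from h import *
plan(.507,-.4615,.102,45)
E
```

```text
turn [-0.0001  0.0023  0.0006] q6 -1.6388803647955001 shift-after-turn [ 0.0003 -0.0003  0.0202] now-axes [ 0.0003 -0.0003  0.0202] len 0.020172660446820447
TCP [ 0.5074 -0.4615  0.1222] F [-0.1702  0.1227  0.9623] w 0.06987331250196618 g 0.0 t 18.0
```

Converted, 0.01 m is 0.2, 0.003 m is 0.06, 0.002 rad is 0.0013.

Call:
nudge_tcp --increments '[[[0.06, 0, 0.2, 0, 0.0013, 0], [0, 0, 0.2, 0, 0, 0], [0, 0, 0, 0, 0, 0], [0, 0, 0, 0, 0, 0]]]'

```text
clock: 18.4
eef_pos: [0.5043, -0.4582, 0.0998]
orientation: [-1.2, -2.9, -0.002]
contact_force: [0.3, 0.1, 0.1]
gripper_width: 0.0699
grip_force: 0.0
```

Call:
nudge_tcp --increments '[[[0, 0, 0, 0, 0, 0], [0, 0, 0, 0, 0, 0], [0, 0, 0, 0, 0, 0], [0, 0, 0, 0, 0, 0], [0, 0, 0, 0, 0, 0], [0, 0, 0, 0, 0, 0]]]' --jaw 0.02 --grip_n 15

```text
clock: 19.0
eef_pos: [0.5045, -0.4584, 0.1002]
orientation: [-1.201, -2.901, -0.002]
contact_force: [0.3, 0.5, 1.1]
gripper_width: 0.041
grip_force: 14.9
```

Call:
nudge_tcp --increments '[[[0, 0, -0.2, 0, 0, 0], [0, 0, -0.6, 0, 0, 0], [0, 0, -0.8, 0, 0, 0], [0, 0, -0.8, 0, 0, 0], [0, 0, -0.8, 0, 0, 0], [0, 0, -0.6, 0, 0, 0], [0, 0, -0.4, 0, 0, 0], [0, 0, 0, 0, 0, 0]]]'

```text
clock: 19.8
eef_pos: [0.5057, -0.4599, 0.3154]
orientation: [1.199, 2.898, -0.004]
contact_force: [0.3, -0.0, -0.8]
gripper_width: 0.0405
grip_force: 14.7
```

```bash
python3 - <<'E'
from h import *
plan(.446,-.2365,.31,0)
E
```

```text
turn [0.0017 0.0056 0.786 ] q6 -1.6391425734339262 shift-after-turn [ 0.2234 -0.0597  0.0054] now-axes [0.2002 0.1159 0.0042] len 0.23132692496213234
TCP [ 0.5057 -0.4599  0.3154] F [ 0.2866 -0.0206 -0.7649] w 0.040464241388601684 g 14.743448253097995 t 19.8
```

Converted, 0.04 m is 0.8, 0.03 m is 0.6.

Call:
nudge_tcp --increments '[[[0, 0, -0.4, 0, 0, 0], [0, 0, -0.4, 0, 0, 0], [0.6, 0.34, 0, 0, 0, 0], [0.8, 0.46, 0, 0, 0, 0], [0.8, 0.46, 0, 0, 0, 0], [0.8, 0.46, 0, 0, 0, 0], [0.8, 0.46, 0, 0, 0, 0], [0.2, 0.14, 0, 0, 0, 0]]]'

```text
clock: 20.6
eef_pos: [0.4438, -0.2315, 0.3489]
orientation: [-1.196, -2.899, -0.004]
contact_force: [0.2, -0.1, -0.6]
gripper_width: 0.0405
grip_force: 14.7
```

Call:
nudge_tcp --increments '[[[0, 0, 0, 0, 0, 0.0891], [0, 0, 0, 0, 0, 0.0891], [0, 0, 0, 0, 0, 0.0891], [0, 0, 0, 0, 0, 0.0891], [0, 0, 0, 0, 0, 0.0891], [0, 0, 0, 0, 0, 0.0547], [0, 0, 0, 0, 0, 0], [0, 0, 0, 0, 0, 0]]]'

```text
clock: 21.4
eef_pos: [0.4451, -0.2356, 0.3497]
orientation: [-2.216, -2.221, 0.0]
contact_force: [-0.1, -0.5, -0.6]
gripper_width: 0.0408
grip_force: 14.7
```

```bash
python3 - <<'E'
from h import *
plan(.446,-.238,.2,0)
o=ctrl.get_obs();im,d=ctrl.grab_frame("wrist");np.savez("w5.npz",im=im,d=d,p=o["eef_pos"],r=o["orientation"])
cv2.imwrite("pics/w5.png",im[:,:,::-1])
E
```

```text
turn [-0.0027 -0.0023  0.0022] q6 -0.6458715240620968 shift-after-turn [-0.0024  0.0009  0.1497] now-axes [-0.0028  0.0013  0.1496] len 0.14968007297995783
TCP [ 0.4451 -0.2356  0.3497] F [-0.0682 -0.5432 -0.5958] w 0.040765324292962 g 14.742370701628715 t 21.4
```

View pics/w5.png

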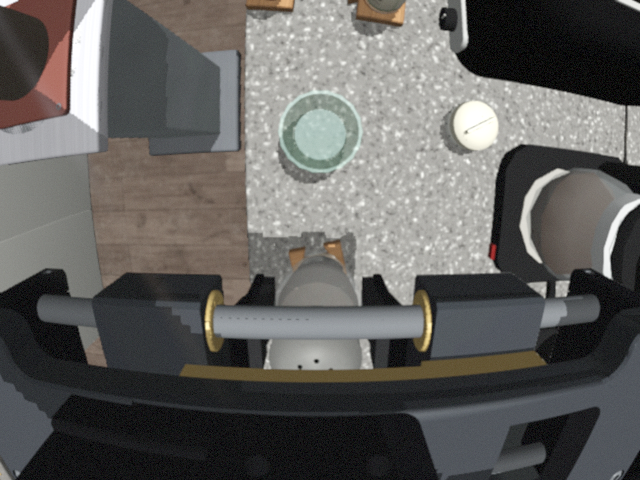

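Converted, 0.04 m is 0.8, 0.02 m is 0.4, -0.003 rad is -0.0019.

```bash
python3 - <<'E'
from h import *
z=np.load("w5.npz");p,r=z["p"],z["r"]
print(wcast(320,132,.1,p,r),wcast(321,135,.005,p,r))
E
```

```text
[ 0.4453 -0.153   0.1   ] [ 0.4467 -0.1531  0.005 ]
```

Call:
nudge_tcp --increments '[[[-0.06, 0.02, 0.4, -0.0019, -0.0013, 0], [0, 0, 0.8, 0, 0, 0], [0, 0, 0.8, 0, 0, 0], [0, 0, 0.8, 0, 0, 0], [0, 0, 0.2, 0, 0, 0], [0, 0, 0, 0, 0, 0], [0, 0, 0, 0, 0, 0], [0, 0, 0, 0, 0, 0]]]'

```text
clock: 22.25
eef_pos: [0.4478, -0.2394, 0.2032]
orientation: [2.217, 2.218, 0.002]
contact_force: [0.1, 0.3, -0.2]
gripper_width: 0.0404
grip_force: 14.7
```

```bash
python3 - <<'E'
from h import *
plan(.446,-.239,.105,0)
E
```

```text
turn [0.005  0.003  0.0003] q6 -0.6473264479417591 shift-after-turn [ 0.0004 -0.0018  0.0982] now-axes [ 0.0007 -0.0023  0.0982] len 0.09818606037535786
TCP [ 0.4478 -0.2394  0.2032] F [ 0.1238  0.2526 -0.1904] w 0.040369524467489884 g 14.743186765276732 t 22.25
```

Converted, 0.03 m is 0.6, 0.02 m is 0.4, 0.003 rad is 0.0019.

Call:
nudge_tcp --increments '[[[0.02, -0.04, 0.4, 0.0019, 0.0013, 0], [0, 0, 0.6, 0, 0, 0], [0, 0, 0.6, 0, 0, 0], [0, 0, 0.3, 0, 0, 0], [0, 0, 0, 0, 0, 0], [0, 0, 0, 0, 0, 0], [0, 0, 0, 0, 0, 0]]]'

```text
clock: 22.95
eef_pos: [0.4457, -0.2383, 0.1077]
orientation: [2.22, 2.22, 0.001]
contact_force: [0.5, -0.4, -0.2]
gripper_width: 0.0403
grip_force: 14.7
```

```bash
python3 - <<'E'
from h import *
plan(.446,-.239,.1005,0)
E
```

```text
turn [0.0016 0.0006 0.0001] q6 -0.6476979373591853 shift-after-turn [-0.0007  0.0003  0.0072] now-axes [-0.0007  0.0003  0.0072] len 0.00727088416069037
TCP [ 0.4457 -0.2383  0.1077] F [ 0.5487 -0.4074 -0.1567] w 0.040284841476335397 g 14.742885373866557 t 22.95
```

Converted, 0.004 m is 0.08, 0.003 m is 0.06.

Call:
nudge_tcp --increments '[[[0, 0, 0.08, 0, 0, 0], [0, 0, 0.06, 0, 0, 0], [0, 0, 0, 0, 0, 0], [0, 0, 0, 0, 0, 0]]]'

```text
clock: 23.35
eef_pos: [0.4452, -0.2379, 0.0999]
orientation: [-2.221, -2.221, -0.001]
contact_force: [-1.7, 0.9, 6.9]
gripper_width: 0.0406
grip_force: 15.3
```

Call:
nudge_tcp --increments '[[[0, 0, 0, 0, 0, 0], [0, 0, 0, 0, 0, 0], [0, 0, 0, 0, 0, 0], [0, 0, 0, 0, 0, 0]]]' --jaw 0.07

```text
clock: 23.75
eef_pos: [0.4442, -0.2372, 0.0983]
orientation: [-2.219, -2.22, -0.0]
contact_force: [0.0, 0.7, 0.8]
gripper_width: 0.0644
grip_force: 0.0
```

Call:
nudge_tcp --increments '[[[0, 0, -0.4, 0, 0, 0], [0, 0, -0.8, 0, 0, 0], [0, 0, -0.8, 0, 0, 0], [0, 0, -0.8, 0, 0, 0], [0, 0, -0.8, 0, 0, 0], [0, 0, -0.6, 0, 0, 0], [0, 0, -0.4, 0, 0, 0], [0, 0, 0, 0, 0, 0]]]' --jaw 0.08

```text
clock: 24.55
eef_pos: [0.4459, -0.2385, 0.3321]
orientation: [2.219, 2.219, 0.002]
contact_force: [0.4, 0.0, -0.0]
gripper_width: 0.0798
grip_force: 0.0
```

```bash
python3 - <<'E'
from h import *
plan(.406,.181,.31,0)
o=ctrl.get_obs();im,d=ctrl.grab_frame("wrist");np.savez("w6.npz",im=im,d=d,p=o["eef_pos"],r=o["orientation"])
cv2.imwrite("pics/w6.png",im[:,:,::-1])
E
```

```text
turn [0.0036 0.0021 0.0001] q6 -0.6476135253320612 shift-after-turn [ 0.4195 -0.0399  0.0221] now-axes [ 0.4195 -0.0399  0.0211] len 0.42196601487743335
TCP [ 0.4459 -0.2385  0.3321] F [ 0.4331  0.0052 -0.0069] w 0.07975453874871127 g 0.0 t 24.55
```

View pics/w6.png

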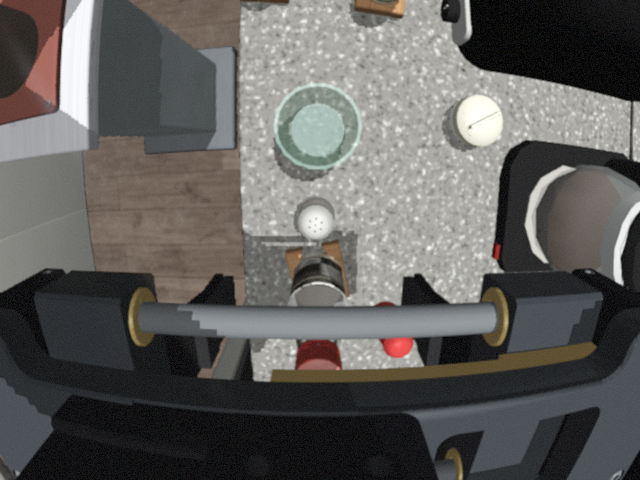

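Converted, 0.044 m is 0.88, 0.03 m is 0.6, 0.003 rad is 0.0019.

```bash
python3 - <<'E'
from h import *
print("button",cast("top",108.8,276.3,.168),"head",cast("top",95+98/5,195+412/5,.145),"base",cast("top",95+225/5,195+428/5,.03))
z=np.load("w6.npz");p,r=z["p"],z["r"]
print("salt",wcast(316,222,.088,p,r),"glass",wcast(318,127,.1,p,r))
P=cloud("top",np.load("top0.npy"));s=(P[...,1]<-.15)&(P[...,1]>-.34)&(P[...,0]>.56)&(P[...,2]>.1)&(P[...,0]<.9);print("coffee min x",np.percentile(P[s][:,0],[0,1,5]))
E
```

```text
button [0.4071 0.1823 0.168 ] head [0.4059 0.1809 0.145 ] base [0.403  0.1736 0.03  ]
salt [ 0.444  -0.2398  0.088 ] glass [ 0.4459 -0.1533  0.1   ]
coffee min x [0.627  0.6283 0.629 ]
```

Call:
nudge_tcp --increments '[[[0.6, -0.06, 0, 0.0019, 0.0013, 0], [0.88, -0.08, 0, 0, 0, 0], [0.88, -0.08, 0, 0, 0, 0], [0.88, -0.08, 0, 0, 0, 0], [0.88, -0.08, 0, 0, 0, 0], [0.88, -0.08, 0, 0, 0, 0], [0.88, -0.08, 0, 0, 0, 0], [0.88, -0.08, 0, 0, 0, 0]]]'

```text
clock: 25.4
eef_pos: [0.4124, 0.1019, 0.3277]
orientation: [-2.216, -2.216, 0.004]
contact_force: [0.5, 0.8, 0.0]
gripper_width: 0.0804
grip_force: 0.0
```

Call:
nudge_tcp --increments '[[[0.88, -0.08, 0, 0, 0, 0], [0.76, -0.1, 0, 0, 0, 0], [0, 0, 0, 0, 0, 0], [0, 0, 0, 0, 0, 0], [0, 0, 0, 0, 0, 0]]]'

```text
clock: 25.9
eef_pos: [0.4045, 0.1815, 0.3289]
orientation: [-2.217, -2.216, 0.004]
contact_force: [-0.3, -0.0, 0.1]
gripper_width: 0.0799
grip_force: 0.0
```

```bash
python3 - <<'E'
from h import *
plan(.405,.181,.25,0)
E
```

```text
turn [-0.0066 -0.0026 -0.0006] q6 0.2410468832402011 shift-after-turn [-0.0005  0.0005  0.0789] now-axes [-0.0007  0.0011  0.0789] len 0.07890331679696949
TCP [0.4045 0.1815 0.3289] F [-0.2582 -0.0113  0.1149] w 0.07991330567840833 g 0.0 t 25.9
```

Converted, 0.03 m is 0.6, 0.02 m is 0.4, -0.006 rad is -0.0038.

Call:
nudge_tcp --increments '[[[-0.02, 0.02, 0.6, -0.0038, -0.0019, 0], [0, 0, 0.6, 0, 0, 0], [0, 0, 0.6, 0, 0, 0], [0, 0, 0.6, 0, 0, 0], [0, 0, 0.4, 0, 0, 0], [0, 0, 0, 0, 0, 0], [0, 0, 0, 0, 0, 0]]]'

```text
clock: 26.6
eef_pos: [0.406, 0.1805, 0.1903]
orientation: [2.223, 2.219, 0.001]
contact_force: [0.7, 0.3, 0.4]
gripper_width: 0.0798
grip_force: 0.0
```

```bash
python3 - <<'E'
from h import *
plan(.4055,.181,.189,0)
E
```

```text
turn [ 0.0007 -0.0004 -0.002 ] q6 0.24221828379820676 shift-after-turn [ 0.0005 -0.0005  0.0013] now-axes [ 0.0005 -0.0005  0.0013] len 0.0014441565676300565
TCP [0.406  0.1805 0.1903] F [0.6829 0.3086 0.3965] w 0.07983147048893638 g 0.0 t 26.6
```

Call:
nudge_tcp --increments '[[[0, 0, 0, 0, 0, 0], [0, 0, 0, 0, 0, 0], [0, 0, 0, 0, 0, 0], [0, 0, 0, 0, 0, 0], [0, 0, 0, 0, 0, 0], [0, 0, 0, 0, 0, 0]]]' --jaw 0.03 --grip_n 20

```text
clock: 27.2
eef_pos: [0.4059, 0.1817, 0.1905]
orientation: [2.221, 2.221, 0.003]
contact_force: [0.7, -0.1, 1.3]
gripper_width: 0.0474
grip_force: 20.0
```

Call:
nudge_tcp --increments '[[[0, 0, -0.2, 0, 0, 0], [0, 0, -0.6, 0, 0, 0], [0, 0, -0.8, 0, 0, 0], [0, 0, -0.8, 0, 0, 0], [0, 0, -0.6, 0, 0, 0], [0, 0, -0.4, 0, 0, 0], [0, 0, 0, 0, 0, 0], [0, 0, 0, 0, 0, 0]]]'

```text
clock: 28.0
eef_pos: [0.4053, 0.1814, 0.3598]
orientation: [2.221, 2.221, 0.002]
contact_force: [0.5, -0.0, -2.1]
gripper_width: 0.0474
grip_force: 20.0
```

```bash
python3 - <<'E'
from h import *
plan(.526,-.239,.36,0)
im,d=ctrl.grab_frame("scene");cv2.imwrite("pics/s3.png",cv2.resize(im[100:340,160:460,::-1],None,fx=2.4,fy=2.4))
E
```

```text
turn [ 0.0013 -0.0007  0.0001] q6 0.24253509103788354 shift-after-turn [-0.4204  0.1207 -0.0002] now-axes [-0.4204  0.1207 -0.0004] len 0.43736762356990433
TCP [0.4053 0.1814 0.3598] F [ 0.5478 -0.0336 -2.1121] w 0.04737646890667325 g 19.987028189075318 t 28.0
```

View pics/s3.png

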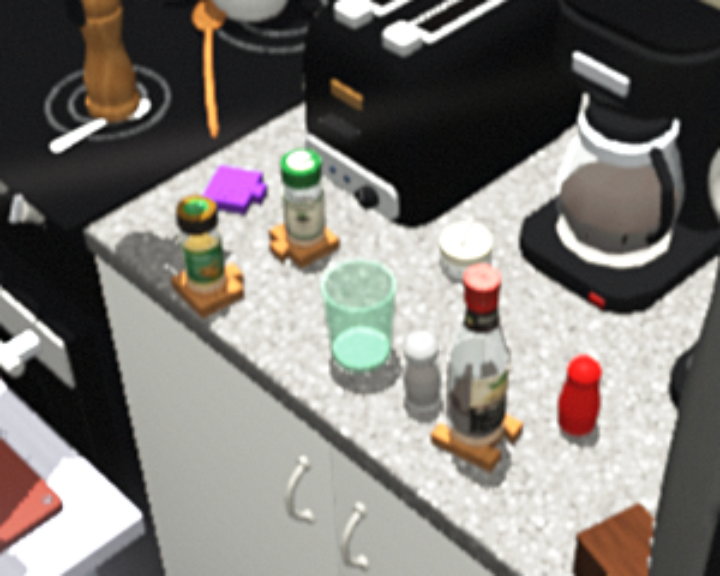

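Converted, -0.042 m is -0.84, -0.03 m is -0.6.

Call:
nudge_tcp --increments '[[[-0.6, 0.16, 0, 0, 0, 0], [-0.84, 0.24, 0, 0, 0, 0], [-0.84, 0.24, 0, 0, 0, 0], [-0.84, 0.24, 0, 0, 0, 0], [-0.84, 0.24, 0, 0, 0, 0], [-0.84, 0.24, 0, 0, 0, 0], [-0.84, 0.24, 0, 0, 0, 0], [-0.84, 0.24, 0, 0, 0, 0]]]'

```text
clock: 28.85
eef_pos: [0.4969, -0.1441, 0.3576]
orientation: [-2.22, -2.219, -0.001]
contact_force: [1.0, 0.3, -1.7]
gripper_width: 0.0476
grip_force: 20.0
```

Call:
nudge_tcp --increments '[[[-0.84, 0.24, 0, 0, 0, 0], [-0.84, 0.24, 0, 0, 0, 0], [-0.24, 0.1, 0, 0, 0, -0.0318], [0, 0, 0, 0, 0, -0.0891], [0, 0, 0, 0, 0, -0.0891], [0, 0, 0, 0, 0, -0.0891], [0, 0, 0, 0, 0, -0.0891], [0, 0, 0, 0, 0, -0.0891]]]'

```text
clock: 29.65
eef_pos: [0.5257, -0.2382, 0.3572]
orientation: [-1.244, -2.881, -0.003]
contact_force: [-0.3, -0.3, -1.7]
gripper_width: 0.0471
grip_force: 20.0
```

Call:
nudge_tcp --increments '[[[0, 0, 0, 0, 0, -0.0891], [0, 0, 0, 0, 0, -0.0891], [0, 0, 0, 0, 0, -0.0891], [0, 0, 0, 0, 0, -0.0891], [0, 0, 0, 0, 0, 0], [0, 0, 0, 0, 0, 0]]]'

```text
clock: 30.25
eef_pos: [0.526, -0.2383, 0.3583]
orientation: [-0.414, -3.113, -0.003]
contact_force: [0.3, 0.3, -1.6]
gripper_width: 0.0473
grip_force: 20.0
```

```bash
python3 - <<'E'
from h import *
plan(.524,-.239,.25,75)
E
```

```text
turn [ 0.0019 -0.0016 -0.0027] q6 -1.8688977342866973 shift-after-turn [ 0.0018 -0.0012  0.1083] now-axes [ 0.0016 -0.0014  0.1083] len 0.10830508895339976
TCP [ 0.526  -0.2383  0.3583] F [ 0.2678  0.3495 -1.6048] w 0.04726499716998725 g 20.009619045322324 t 30.25
```

Call:
nudge_tcp --increments '[[[0.02, -0.02, 0.4, 0, 0, 0], [0, 0, 0.6, 0, 0, 0], [0, 0, 0.6, 0, 0, 0], [0, 0, 0.6, 0, 0, 0], [0, 0, 0.5, 0, 0, 0], [0, 0, 0.4, 0, 0, 0], [0, 0, 0, 0, 0, 0], [0, 0, 0, 0, 0, 0]]]'

```text
clock: 31.05
eef_pos: [0.5253, -0.2391, 0.2048]
orientation: [0.411, 3.114, 0.002]
contact_force: [0.2, -0.5, -0.7]
gripper_width: 0.0472
grip_force: 20.0
```

```bash
python3 - <<'E'
from h import *
plan(.524,-.239,.191,75)
E
```

```text
turn [ 0.0014  0.0001 -0.0007] q6 -1.8732006647319228 shift-after-turn [ 0.0013 -0.0002  0.0138] now-axes [ 0.0013 -0.0003  0.0138] len 0.013887335817923268
TCP [ 0.5253 -0.2391  0.2048] F [ 0.2026 -0.541  -0.7006] w 0.047160159710118346 g 20.01135905404226 t 31.05
```

Converted, 0.006 m is 0.12, 0.004 m is 0.08.

Call:
nudge_tcp --increments '[[[0, 0, 0.12, 0, 0, 0], [0, 0, 0.08, 0, 0, 0], [0, 0, 0.06, 0, 0, 0], [0, 0, 0, 0, 0, 0], [0, 0, 0, 0, 0, 0]]]'

```text
clock: 31.55
eef_pos: [0.5256, -0.2392, 0.1922]
orientation: [0.408, 3.113, 0.001]
contact_force: [0.2, 0.0, -2.2]
gripper_width: 0.0474
grip_force: 20.0
```

```bash
python3 - <<'E'
from h import *
plan(.524,-.239,.1905,75)
E
```

```text
turn [0.001  0.0014 0.0009] q6 -1.8748049525251214 shift-after-turn [ 0.0016 -0.0002  0.0017] now-axes [ 0.0016 -0.0002  0.0017] len 0.0023203006988830573
TCP [ 0.5256 -0.2392  0.1922] F [ 0.2312  0.0332 -2.245 ] w 0.047435150897458866 g 20.010460265375514 t 31.55
```

Lower the last 1.5 mm, release, back off upward and move the arm aside for a final look.

Converted, 0.0015 m is 0.03.

Call:
nudge_tcp --increments '[[[0, 0, 0.03, 0, 0, 0], [0, 0, 0, 0, 0, 0], [0, 0, 0, 0, 0, 0]]]'

```text
clock: 31.85
eef_pos: [0.5258, -0.2393, 0.191]
orientation: [0.408, 3.113, 0.001]
contact_force: [0.2, -0.1, 0.5]
gripper_width: 0.0477
grip_force: 20.0
```

Call:
nudge_tcp --increments '[[[0, 0, 0, 0, 0, 0], [0, 0, 0, 0, 0, 0], [0, 0, 0, 0, 0, 0], [0, 0, 0, 0, 0, 0]]]' --jaw 0.08

```text
clock: 32.25
eef_pos: [0.5254, -0.2392, 0.1905]
orientation: [0.408, 3.114, 0.001]
contact_force: [-0.0, -1.1, -0.5]
gripper_width: 0.0715
grip_force: 0.0
```

Call:
nudge_tcp --increments '[[[0, 0, -0.4, 0, 0, 0], [0, 0, -0.8, 0, 0, 0], [0, 0, -0.8, 0, 0, 0], [0, 0, -0.8, 0, 0, 0], [0, 0, -0.4, 0, 0, 0], [0.2, 0.6, 0, 0, 0, 0], [0.2, 0.9, 0, 0, 0, 0], [0.2, 0.9, 0, 0, 0, 0]]]'

```text
clock: 33.05
eef_pos: [0.527, -0.1148, 0.3509]
orientation: [0.411, 3.113, 0.001]
contact_force: [0.6, 0.7, -0.1]
gripper_width: 0.0799
grip_force: 0.0
```

Call:
nudge_tcp --increments '[[[0.2, 0.9, 0, 0, 0, 0], [0.2, 0.9, 0, 0, 0, 0], [0.2, 0.9, 0, 0, 0, 0], [0.2, 0.9, 0, 0, 0, 0], [0.2, 0.9, 0, 0, 0, 0], [0.2, 0.9, 0, 0, 0, 0], [0, 0, 0, 0, 0, 0], [0, 0, 0, 0, 0, 0]]]'

```text
clock: 33.85
eef_pos: [0.5386, 0.1616, 0.3506]
orientation: [0.404, 3.115, 0.0]
contact_force: [1.0, -0.1, -0.5]
gripper_width: 0.0802
grip_force: 0.0
```

```bash
python3 - <<'E'
from h import *
im,d=ctrl.grab_frame("top");np.savez("t3.npz",im=im,d=d)
cv2.imwrite("pics/t3.png",cv2.resize(im[190:310,180:480,::-1],None,fx=2.66,fy=2.66,interpolation=cv2.INTER_CUBIC))
E
```

```text
(no output)
```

View pics/t3.png

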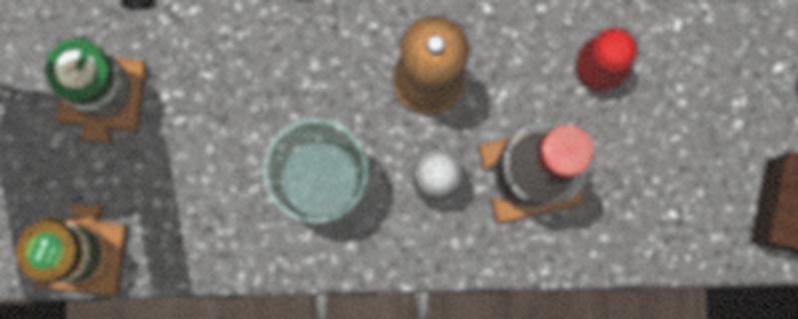

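```bash
python3 - <<'E'
from h import *
f=lambda x,y,z:cast("top",180+(x+.5)/2.66-.5,190+(y+.5)/2.66-.5,z)[:2]
a,b=f(481,145,.016),f(495,220,.016);m=(a+b)/2;t=(a-b)/np.linalg.norm(a-b);n=np.array([t[1],-t[0]])
print("tile edge len",np.linalg.norm(a-b),"left mid",m,"centre",m+.035*n,n)
print("cap",f(567,151,.204),"body",f(541,168,.10))
print("salt",f(438,173,.088),"mill",f(435.5,44,.168),f(434,47,.145),"glass",f(315.5,171,.1))
E
```

```text
tile edge len 0.060113463474376426 left mid [ 0.4408 -0.2873] centre [ 0.4462 -0.3219] [ 0.1546 -0.988 ]
cap [ 0.4474 -0.3215] body [ 0.4448 -0.3182]
salt [ 0.4435 -0.2439] mill [ 0.5258 -0.2398] [ 0.5276 -0.2401] glass [ 0.4458 -0.1543]
```

```bash
python3 -c "
from workcell import ctrl
print(ctrl.hand_in())"
```

```text
the job is handed in; nothing more can be done
None
```

I've handed the job in; the last top view shows everything in place: coaster about 168 mm right of the tumbler with the bottle within about 4 mm of its centre, salt in the gap, mill about 82 mm behind it, and the tumbler, end tiles and jars undisturbed (no verdict was returned).

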